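Lay the lemon in the dish and turn the dish a quarter turn in the hand

ROBOT

A 6-joint arm with a two-finger parallel gripper is mounted at the origin on a cart in front of the work surface, level with it; the furniture and walls round the work are solid. World frame = base frame: x ahead of the robot, y to its left, z up, the work surface at z = 0. Lengths are in m, angles in degrees, forces in N, time in s.
With the tool pointing down it reaches from about 0.3 to 0.75 m from the base axis. Payload 8.5 kg.
Tool frame: the origin (TCP) lies between the finger pads; the fingertips stand 14 mm ahead of it and the grasp point (between the pads) lies 5 mm behind it; x points along the fingers, z is the direction in which the jaws open and shut, and the axes are right-handed (so a half turn about x gives the same grasp; the last joint's range is limited). The gripper opens to 85 mm and grips with 20 to 120 N. Pads are 22 mm wide; open, the fingers measure 114 mm over their backs; the gripper's body (76 mm by 85 mm) begins 54 mm behind the grasp point. The pads swing forward as they close: fully open they stand 13 mm farther back than shut.
Start: joints at [55.789, 21.807, 74.336, -0, 83.858, -12.336], TCP at [0.205, 0.51, 0.245] pointing down, gripper open.
Joint ranges: [-178.18, 178.18], [-50.72, 133.34], [12.68, 142.11], [-81.47, 261.47], [9.98, 163.14], [-165.26, 165.26]. Speed limits (degrees/s): [136.94, 136.94, 180, 180, 180, 180].

INTERFACE

Orientations are given as a 3x3 rotation matrix whose columns are the frame's x, y, z axes.
In Python, from rig import env gives the robot as it stands.
- The arm moves only by the shell command python3 -m jog 'ROWS' [FORCE]. ROWS is JSON, a list of rows, each a list of 5 numbers: the opening, from -1 (shut) to 1 (fully open), so that 0 is half open, then the shift along the tool's x, y, z in m, then the turn about the tool's x in rad. In form: [[claw, dx, dy, dz, yaw], ...]. A call has 1 to 20 rows; each row is the pose to reach, as a shift and turn from the pose commanded when the call began, along the tool's axes at that moment; what a row does not reach only later rows make up. A row lasts 1/10 s, in which the tool goes at most 50 mm and 8.59 degrees, less where a joint would pass 70% of its speed; a pose out of reach is approached as far as the arm can. A call with a gripper value outside its range is refused whole. The fingers move at their own pace and stop on an object; FORCE is the grip in N (left out, the last holds). Time passes only in rows, so rows that repeat a pose let the fingers close. It gives the time, the measured TCP pose, the force and the opening at its end, in the units of the state.
- env.observe(): the state, without advancing time (a new reading comes with each control period).
- env.get_image(name): name is "scene" or "top" or "wrist"; returns the picture (400x640x3 uint8, red, green, blue); there is no depth.
- env.camera_model(name): a dict with "fx", "fy", "cx", "cy" (pixels), "origin" and "orientation" of the camera in the world. Camera axes: x right, y up, looking along -z (the intrinsics and any distortion apply to the point x, -y, -z); pixel columns grow to the right and rows downward; lengths in m; the calibration is good to about 2 mm. A picture is of the moment at which its call begins: read the wrist's pose just before it. camera_model takes no time and is no camera call; for the wrist camera it gives the pose at the moment of the call.
- env.close_job(): hands the job in, once; it reports no verdict.
The state is a dict: "time_s": time; "q": joint angles; "qvel": joint speeds; "joint_efforts": joint torques, N m; "position": TCP position; "tool_rot": TCP orientation; "ft_force": force on the tool from outside, world axes, zero at the start; "wrist_torque": the same for the moment, N m; "grip_width": finger opening in m.
Only numpy, scipy, OpenCV 4.12 (cv2) and the standard library are available. Lean on these libraries where they do the work, as an engineer would, in place of code of your own. Each camera call takes 0.05 s, during which the arm holds its last target.

TASK

Lay the lemon in the middle of the wooden dish, lengthwise in line with the dish's upright grip, and let go of it. Then take the dish by its grip, lift it straight up clear of the black board, and only then turn it a level quarter turn clockwise (seen from above), so that the grip, which pointed to the right along the board, points squarely out over the board's long side nearest the robot. Finish still holding the dish by its grip, still and level, low over the middle of the board, with the lemon lying centred in it and still in line with the grip; leave the other things alone.

Things in the scene. Friction and masses are not known exactly. Their poses are not given: they have to be found in the camera images.
- board: Black melamine plate lying face down, used as a low board: 188 mm (its x) by 284 mm (its y), 22 mm high, flat top, fixed. Origin at the centre of its underside on the worktop; its -x side is the long side nearest the robot, its -y end is the right-hand end.
- dish: Loose round light-wood dish, about 160 g, 162 mm across, rim 28 mm high, standing on the board; its hollow slopes down at 10 degrees, 26 near the rim, to a flat middle. Origin at the centre of its underside, z up. An upright grip stands outside the rim on its -x side. It starts with -x pointing roughly to the board's -y end and must end with its x along the board's x.
- dish_middle (a point): Middle of the dish's hollow, on its flat floor (36 mm across), 7 mm above the dish's underside.
- dish_grip (a point): Point inside the upright grip, a flat wooden slab 14 mm thick (dish x), 46 mm wide (dish y) and 90 mm high, its mid-plane 100 mm from the dish's centre, joined to the dish by a neck below 20 mm. This point is 20 mm below its top, 70 mm above the underside: the place to grip from above, fingers closing along the dish's x.
- lemon: Loose lemon, about 80 g, 72 mm long (its x axis) with a nipple at each end, 57 mm thick, lying on the worktop to the left of the board at any yaw. Origin on its skin, in the middle of its underside as it starts; it turns with the lemon if that rolls.
- lemon_centre (a point): Centre of the lemon, 29 mm above the worktop at the start; about 36 mm above the dish's underside when it lies in the middle of the hollow.
- salt_shaker: Salt shaker, 44 mm across, 90 mm high, loose, standing beyond the lemon: leave alone. Origin at the centre of its underside.
- steel_glass: Steel drinking glass, 72 mm across, 95 mm high, loose, standing behind the board: leave alone. Origin at the centre of its underside.
- garlic: Garlic bulb, 60 mm across, 59 mm high, loose, lying behind the board: leave alone. Origin at the centre of its underside.
Things that resemble listed ones, but are neither listed nor needed, are in the scene too. What is shaped like the lemon but green or turquoise is not meant.

How it is judged (in metres and radians):
On the way, in this order (a step that is already met when the one before it is completed fails the run):
1. the lemon lies in the middle of the dish in line with the grip, let go of, the dish standing on the board (horizontal distance between lemon_centre and dish_middle below 0.022 m and distance between lemon_centre and dish_middle below 0.042 m and angle between the x axis of lemon and the x axis of dish, either way round below 0.5 rad and contact force between lemon and the fingers below 0.1 N and contact force between lemon and the arm below 0.1 N and contact force between dish and board above 0.3 N and linear speed of lemon below 0.03 m/s), for 0.2 s.
2. the dish is lifted clear of the board, level, by the gripper, not yet turned, the lemon in it (horizontal distance between lemon_centre and dish_middle below 0.022 m and distance between lemon_centre and dish_middle below 0.042 m and angle between the x axis of lemon and the x axis of dish, either way round below 0.5 rad and height (world z) of dish above 0.047 m and contact force between dish and board below 0.1 N and angle between dish's own z axis and vertical below 0.17 rad and contact force between dish and the fingers above 1 N and angle between the x axis of dish and the y axis of board, either way round below 0.5 rad), for 0.2 s.
At the end, for the whole second after the job is handed in: Gripper holds the dish at rest, 25 to 178 mm over the board, touching only the lemon, tilt < 0.17 rad, middle within 60 mm of the board's along x and y, x within 0.2 rad of the board's, grip robot-side; lemon free, within 22 mm of the middle, within 0.5 rad of dish x (horizontal distance between lemon_centre and dish_middle below 0.022 m and distance between lemon_centre and dish_middle below 0.042 m and angle between the x axis of lemon and the x axis of dish, either way round below 0.5 rad and contact force between lemon and the fingers below 0.1 N and contact force between lemon and the arm below 0.1 N and height (world z) of dish between 0.047 and 0.2 m and contact force between dish and board below 0.1 N and angle between dish's own z axis and vertical below 0.17 rad and contact force between dish and the fingers above 1 N and angle between the x axis of dish and the x axis of board, either way round below 0.2 rad and x of dish_grip in the frame of board below 0 m and x of dish_middle in the frame of board between -0.06 and 0.06 m and y of dish_middle in the frame of board between -0.06 and 0.06 m and linear speed of each of dish, lemon below 0.03 m/s and angular speed of dish below 0.2 rad/s); the arm keeps its last pose, push and grip.
It fails at once if the dish is tipped by more than 0.35 rad (angle between dish's own z axis and vertical above 0.35 rad).
It fails at once if a bystander (salt shaker, steel glass, garlic) is moved more than 25 mm (distance of any of salt_shaker, steel_glass, garlic from where it was at the start of the episode above 0.025 m).
It also fails if it takes over 58 s, if anything falls off the work surface, if the arm or the gripper's body presses on something with over 40 N, if the wrist force passes 120 N, or if a joint passes its speed limit or range.

## Working session

There is one attempt and no reset: what is moved stays moved. The work goes in short steps, Python scripts to look and compute and a shell command to move; the robot and the scene stay as the last step left them, time stands still between calls to the robot, and variables do not carry over. Pictures are saved under pics/ and viewed, and the job is handed in when it is done.

```bash
ls; mkdir -p pics
python3 - <<'E'
from rig import env
import cv2,numpy as np
o=env.observe(); print(o)
for n in ["scene","top","wrist"]:
    m=env.camera_model(n); print(n,m)
    cv2.imwrite(f"pics/a_{n}.png",env.get_image(n)[:,:,::-1])
E
```

```text
pics
{'time_s': 0.0, 'q': array([ 5.57884933e+01,  2.18411261e+01,  7.43849379e+01, -1.68792617e-04,
        8.38582988e+01, -1.23348850e+01]), 'qvel': array([ 0.07664552,  0.0218641 ,  0.00343677,  0.03298763, -0.04755827,
        0.0012243 ]), 'joint_efforts': array([-2.63486567e-03, -4.48477614e+01, -2.31269252e+01, -3.73970315e-04,
        4.93729633e-03, -5.49368380e-06]), 'position': array([0.20477189, 0.51016326, 0.24470941]), 'tool_rot': array([[-8.25438293e-04, -9.27988356e-01,  3.72608280e-01],
       [-1.21928059e-03,  3.72609064e-01,  9.27987607e-01],
       [-9.99998916e-01,  3.11682463e-04, -1.43904398e-03]]), 'ft_force': array([ 0.23619466,  0.12423227, -0.62090936]), 'wrist_torque': array([0.02115839, 0.04718806, 0.0009208 ]), 'grip_width': 0.08514410057427603}
scene {'fx': 399.97599459088644, 'fy': 399.97599459088644, 'cx': 317.6460026321587, 'cy': 202.7673811991357, 'origin': array([ 0.18048387, -0.26913034,  0.77846433]), 'orientation': array([[ 0.66823067,  0.57428114, -0.47293651],
       [-0.74394961,  0.51360523, -0.4274911 ],
       [-0.00259742,  0.6375036 ,  0.770443  ]])}
top {'fx': 408.0457113746188, 'fy': 408.0457113746188, 'cx': 315.1705569212281, 'cy': 196.9789054746495, 'origin': array([0.48167119, 0.13751594, 0.93000129]), 'orientation': array([[ 0.01204291,  0.98839929, -0.15139949],
       [-0.99983982,  0.01390793,  0.01126556],
       [ 0.01324052,  0.15123956,  0.98840846]])}
wrist {'fx': 317.74632865820865, 'fy': 317.74632865820865, 'cx': 319.5656692731995, 'cy': 206.36954547764378, 'origin': array([0.13051649, 0.54021999, 0.37414939]), 'orientation': array([[ 0.37291961, -0.88227757, -0.28725818],
       [ 0.92786185,  0.35398545,  0.11733156],
       [-0.00183379, -0.31029114,  0.95063981]])}
```

View pics/a_top.png

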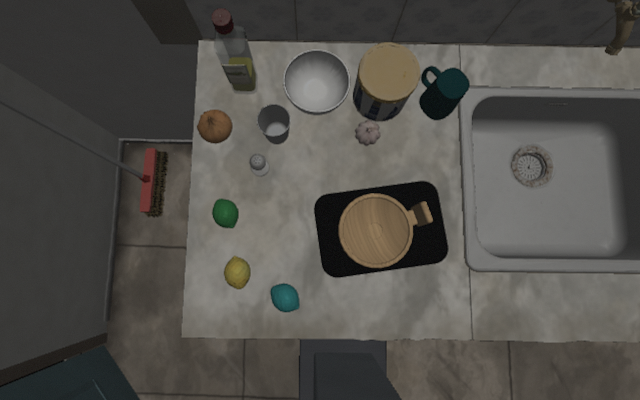

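View pics/a_scene.png

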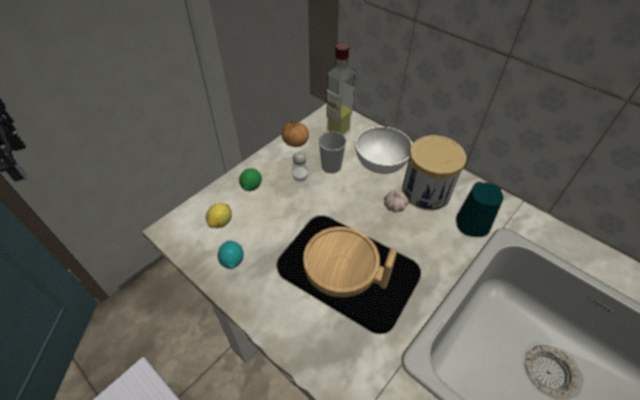

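View pics/a_wrist.png

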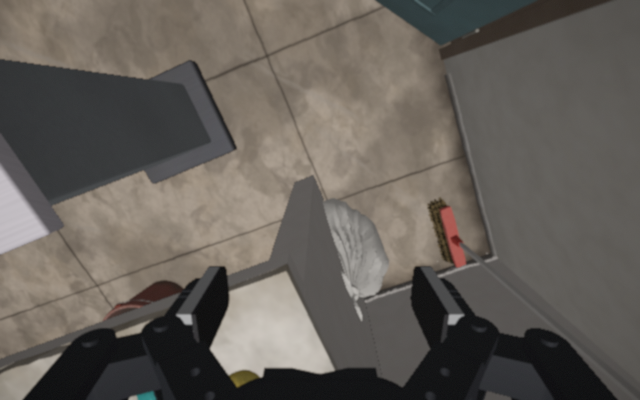

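Top view candidates for the lemon: green at (225,213), yellow at (237,272), turquoise at (285,297), brown onion at (214,126). I choose the yellow one. The dish is at (376,231) with its grip at (422,213) to the right, and the board is at (381,229).

```bash
cat > h.py <<'E'
import numpy as np,cv2
from rig import env
def ray(m,u,v):
    d=np.array([(u-m['cx'])/m['fx'],-(v-m['cy'])/m['fy'],-1.0]); return m['origin'],m['orientation']@d
def onz(m,u,v,z):
    o,d=ray(m,u,v); return o+d*(z-o[2])/d[2]
def proj(m,p):
    c=m['orientation'].T@(np.asarray(p)-m['origin']); return np.array([m['cx']-m['fx']*c[0]/c[2],m['cy']+m['fy']*c[1]/c[2]])
def tri(m1,p1,m2,p2):
    A=[];b=[]
    for m,p in((m1,p1),(m2,p2)):
        o,d=ray(m,*p); d=d/np.linalg.norm(d); P=np.eye(3)-np.outer(d,d); A.append(P);b.append(P@o)
    return np.linalg.lstsq(np.vstack(A),np.hstack(b),rcond=None)[0]
def big(mask):
    cs,_=cv2.findContours(mask.astype(np.uint8),cv2.RETR_EXTERNAL,cv2.CHAIN_APPROX_NONE)
    return max(cs,key=cv2.contourArea)
E
python3 - <<'E'
from h import *
T=cv2.imread('pics/a_top.png');S=cv2.imread('pics/a_scene.png')
mt,ms=env.camera_model('top'),env.camera_model('scene')
def lem(im,x0,y0,x1,y1):
    h=cv2.cvtColor(im,cv2.COLOR_BGR2HSV); k=cv2.inRange(h,(20,110,50),(34,255,255)); z=k*0; z[y0:y1,x0:x1]=k[y0:y1,x0:x1]
    c=big(z); return c
ct=lem(T,215,245,262,300); cs=lem(S,195,190,245,235)
et=cv2.fitEllipse(ct); es=cv2.fitEllipse(cs); print(et,es)
print('lemon tri',tri(mt,et[0],ms,es[0]),'plane',onz(mt,*et[0],.029),onz(ms,*es[0],.029))
P=np.array([onz(mt,*p[0],.029)[:2] for p in ct]).astype(np.float32); print('world fit',cv2.fitEllipse(P),cv2.minAreaRect(P))
for nm,im,m,(x0,y0,x1,y1) in (('t',T,mt,(330,180,440,275)),('s',S,ms,(295,220,402,302))):
    h=cv2.cvtColor(im,cv2.COLOR_BGR2HSV); k=cv2.inRange(h,(8,50,50),(30,255,255)); z=k*0; z[y0:y1,x0:x1]=k[y0:y1,x0:x1]
    cv2.imwrite(f'pics/m_{nm}.png',cv2.resize(np.hstack([im[y0-10:y1+10,x0-10:x1+10],cv2.cvtColor(z,8)[y0-10:y1+10,x0-10:x1+10]]),None,fx=3,fy=3))
# board top outline
h=cv2.cvtColor(T,cv2.COLOR_BGR2HSV); k=((h[:,:,2]<35)).astype(np.uint8); z=k*0; z[175:285,305:455]=k[175:285,305:455]
c=big(z); P=np.array([onz(mt,*p[0],.022)[:2] for p in c]).astype(np.float32); print('board',cv2.minAreaRect(P))
a=T[240:305,205:270]; b=S[185:250,190:255]
cv2.imwrite('pics/lem.png',cv2.resize(np.hstack([a,b]),None,fx=5,fy=5,interpolation=cv2.INTER_CUBIC))
E
```

```text
((236.78994750976562, 272.3732604980469), (24.078968048095703, 30.025508880615234), 177.53208923339844) ((218.29437255859375, 215.05227661132812), (21.075712203979492, 25.342092514038086), 51.292205810546875)
lemon tri [0.45275525 0.29381308 0.0341123 ] plane [0.45201228 0.2951159  0.029     ] [0.45516864 0.29721681 0.029     ]
world fit ((0.4521872103214264, 0.29511573910713196), (0.05192291736602783, 0.0641857460141182), 98.14727783203125) ((0.45194968581199646, 0.2944723963737488), (0.057985033839941025, 0.0570409893989563), 51.6971435546875)
board ((0.5528018474578857, -0.018900826573371887), (0.18454554677009583, 0.28143635392189026), 8.752963066101074)
```

View pics/lem.png

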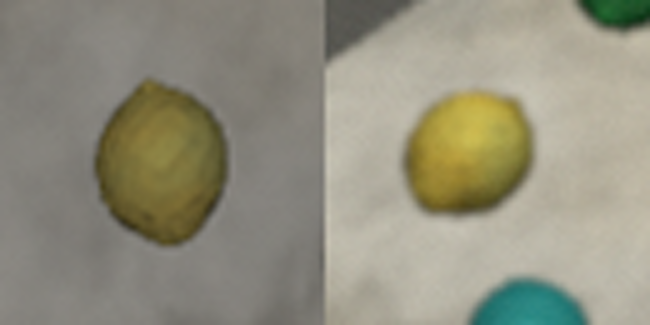

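View pics/m_t.png

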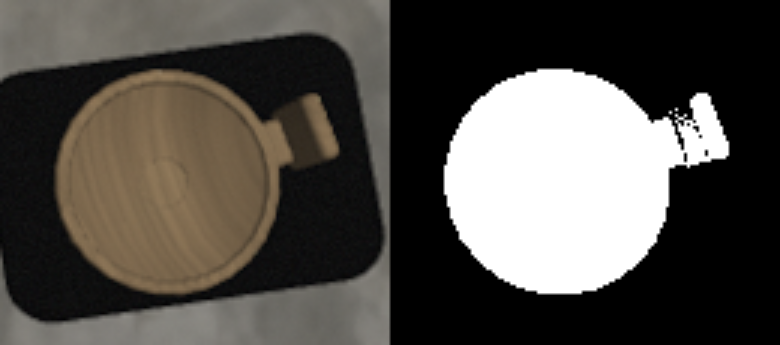

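View pics/m_s.png

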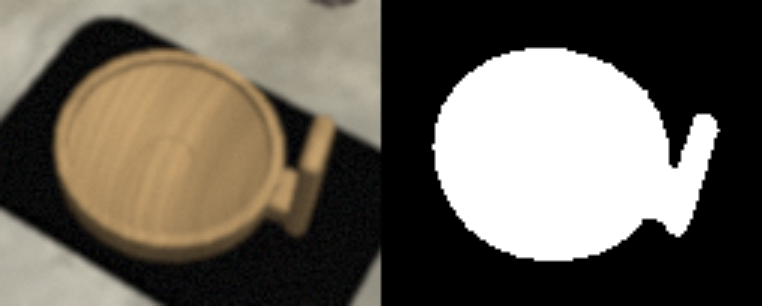

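Run:
```python
from h import *
T=cv2.imread('pics/a_top.png');S=cv2.imread('pics/a_scene.png')
mt,ms=env.camera_model('top'),env.camera_model('scene')
for m,c in((mt,(373.3,231)),(ms,(285+167/3,210+155/3))): print('mid',onz(m,*c,.029))
# rim ellipse: points of outline away from grip, top view
k=cv2.inRange(cv2.cvtColor(T,cv2.COLOR_BGR2HSV),(8,50,50),(30,255,255)); z=k*0; z[180:275,330:412]=k[180:275,330:412]
c=big(z)[:,0]; c=c[c[:,0]<402]; print('rim outline',cv2.fitEllipse(c))
P=np.array([onz(mt,*p,.05)[:2] for p in c]).astype(np.float32); print(cv2.fitEllipse(P))
for m,c in((mt,(426.7,212.3)),(ms,(392.3,252))): print('griptop',onz(m,*c,.112))
n,t=onz(mt,235,256.4,.029),onz(mt,240.6,288,.029); print(n,t,np.degrees(np.arctan2(*(n-t)[1::-1])))
cv2.imwrite('pics/grip.png',np.hstack([cv2.resize(T[195:235,400:440],None,fx=10,fy=10,interpolation=2),cv2.resize(S[240:290,370:410],(400,400),interpolation=2)]))
for p in [(187,50,'x')]:pass
print('glass',onz(mt,274,137,0),'shaker',onz(mt,261,172,0),'garlic',onz(mt,368,133,.03),'green',onz(mt,225,213,.03),'turq',onz(mt,285,297,.03))
```

```text
mid [ 0.54543329 -0.00213479  0.029     ]
mid [ 0.55053006 -0.00120274  0.029     ]
rim outline ((375.3792419433594, 230.15699768066406), (73.6343765258789, 75.20311737060547), 133.3899383544922)
((0.5469308495521545, -0.0034761708229780197), (0.1604679822921753, 0.16113893687725067), 16.21639633178711)
griptop [ 0.57877673 -0.09791566  0.112     ]
griptop [ 0.59396258 -0.09226127  0.112     ]
[0.48620635 0.30041302 0.029     ] [0.41898799 0.28556568 0.029     ] 12.455623007978122
glass [0.76568513 0.22562167 0.        ] shaker [0.68106333 0.25348846 0.        ] garlic [0.7694654  0.00804255 0.03      ] green [0.58087956 0.32625202 0.03      ] turq [0.40120743 0.18946872 0.03      ]
```

View pics/grip.png

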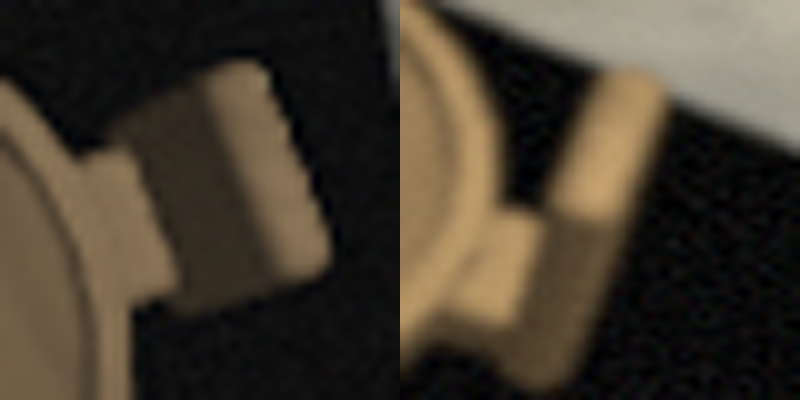

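```bash
cat >> h.py <<'E'
def plan(p,b,p0=None,R=None):
    o=env.observe(); R=o['tool_rot'] if R is None else R; p0=o['position'] if p0 is None else p0
    d=R.T@(np.asarray(p)-p0); b0=np.degrees(np.arctan2(R[1,2],R[0,2])); t=(b-b0+180)%360-180
    print('at',o['position'].round(4),'bearing',b0.round(2),'delta tool',d.round(4),'yaw',-np.radians(t).round(4),'w',o['grip_width'].round(4),'f',o['ft_force'].round(2),'t',o['time_s'])
E
python3 - <<'E'
from h import *
plan((.453,.295,.18),102.5)
E
```

```text
Traceback (most recent call last):
  File "h.py", line 20, in plan
    print('at',o['position'].round(4),'bearing',b0.round(2),'delta tool',d.round(4),'yaw',-np.radians(t).round(4),'w',o['grip_width'].round(4),'f',o['ft_force'].round(2),'t',o['time_s'])
                                                                                                                      ^^^^^^^^^^^^^^^^^^^^^
AttributeError: 'float' object has no attribute 'round'
```

```bash
sed -i "s/o\['grip_width'\].round(4)/round(o['grip_width'],4)/" h.py
python3 - <<'E'
from h import *
plan((.453,.295,.18),102.5)
E
```

```text
at [0.2048 0.5102 0.2449] bearing 68.13 delta tool [ 0.0649 -0.3105 -0.1072] yaw -0.6 w 0.0853 f [-0.21  0.64 -0.31] t 0.15
```

```bash
python3 -m jog '[[1,0.01,-0.04,-0.014,-0.075],[1,0.02,-0.08,-0.028,-0.15],[1,0.025,-0.12,-0.042,-0.225],[1,0.03,-0.16,-0.055,-0.3],[1,0.04,-0.2,-0.07,-0.375],[1,0.05,-0.24,-0.083,-0.45],[1,0.06,-0.28,-0.097,-0.525],[1,0.065,-0.3105,-0.107,-0.6],[1,0.065,-0.3105,-0.107,-0.6],[1,0.065,-0.3105,-0.107,-0.6],[1,0.065,-0.3105,-0.107,-0.6]]'
python3 - <<'E'
from h import *
m=env.camera_model('wrist'); im=env.get_image('wrist'); cv2.imwrite('pics/w1.png',im[:,:,::-1])
h=cv2.cvtColor(im,cv2.COLOR_RGB2HSV); k=cv2.inRange(h,(20,100,50),(34,255,255)); c=big(k); e=cv2.fitEllipse(c); print(e,cv2.minAreaRect(c))
print(onz(m,*e[0],.029)); P=np.array([onz(m,*p[0],.029)[:2] for p in c]).astype(np.float32); print(cv2.fitEllipse(P))
np.save('w1m.npy',m,allow_pickle=True)
plan((.453,.295,.18),102.5)
E
```

```text
time_s: 1.25
position: [0.4525, 0.296, 0.1805]
tool_rot: [[-0.0, -0.976, -0.217], [0.0, -0.217, 0.976], [-1.0, 0.0, 0.0]]
ft_force: [-0.9, -0.3, 0.1]
grip_width: 0.0853
((319.4647216796875, 194.3285369873047), (58.51716232299805, 70.68172454833984), 6.032310962677002) ((319.2500305175781, 194.74998474121094), (62.22539520263672, 64.34671783447266), 45.0)
[0.45241513 0.29605442 0.029     ]
((0.4536013901233673, 0.29627761244773865), (0.05380561202764511, 0.06748103350400925), 97.32783508300781)
at [0.4524 0.2961 0.1806] bearing 102.55 delta tool [ 0.0006 -0.0003 -0.0013] yaw 0.0008 w 0.0854 f [0.37 0.46 0.41] t 1.3
```

View pics/w1.png

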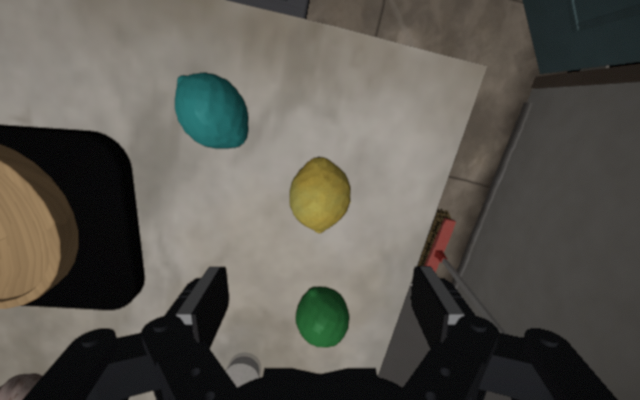

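The wrist view shows the yellow lemon at (320,194), its nipples at (320,157) and (321,232), aligned between the fingers. Green is at (322,316) and turquoise at (212,110). I descend and grip.

```bash
python3 -m jog '[[1,0.03,0,0,0],[1,0.07,0,0,0],[1,0.11,0,0,0],[1,0.14,0,0,0],[1,0.154,0,-0.0005,0],[1,0.154,0,-0.0005,0],[-1,0.154,0,-0.0005,0],[-1,0.154,0,-0.0005,0],[-1,0.154,0,-0.0005,0],[-1,0.154,0,-0.0005,0],[-1,0.154,0,-0.0005,0],[-1,0.154,0,-0.0005,0],[-1,0.154,0,-0.0005,0],[-1,0.154,0,-0.0005,0]]' 30
python3 - <<'E'
from h import *
plan((.5465,-.003,.2),19)
E
```

```text
time_s: 2.7
position: [0.4537, 0.2955, 0.028]
tool_rot: [[0.003, -0.976, -0.217], [0.001, -0.217, 0.976], [-1.0, -0.003, 0.001]]
ft_force: [-1.5, 1.2, 5.0]
grip_width: 0.0544
at [0.4537 0.2955 0.028 ] bearing 102.51 delta tool [-0.1722 -0.0264 -0.3114] yaw 1.4575 w 0.0544 f [-1.48  1.23  5.01] t 2.7
```

```bash
python3 -m jog '[[-1,-0.02,0,0,0],[-1,-0.05,0,0,0],[-1,-0.09,0,0,0],[-1,-0.12,0,0,0],[-1,-0.12,0,0,0],[-1,-0.12,0,0,0]]'
python3 - <<'E'
from h import *
im=env.get_image('wrist'); cv2.imwrite('pics/w2.png',im[:,:,::-1])
plan((.5465,-.003,.2),19)
E
```

```text
time_s: 3.3
position: [0.4532, 0.295, 0.1472]
tool_rot: [[0.002, -0.976, -0.217], [0.001, -0.217, 0.976], [-1.0, -0.002, 0.0]]
ft_force: [-0.5, -0.3, -1.1]
grip_width: 0.0549
at [0.4529 0.2948 0.1462] bearing 102.51 delta tool [-0.0538 -0.0269 -0.311 ] yaw 1.4575 w 0.0542 f [ 0.03 -0.33 -0.35] t 3.35
```

View pics/w2.png

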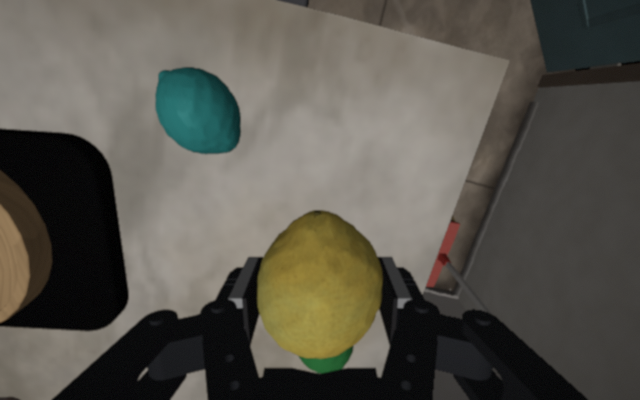

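Lemon is held centrally (320,283). I carry it above the dish.

```bash
python3 -m jog '[[-1,-0.02,0,0,0],[-1,-0.05,-0.002,-0.02,0.1],[-1,-0.054,-0.004,-0.045,0.2],[-1,-0.054,-0.006,-0.07,0.3],[-1,-0.054,-0.009,-0.1,0.42],[-1,-0.054,-0.011,-0.13,0.55],[-1,-0.054,-0.014,-0.16,0.68],[-1,-0.054,-0.016,-0.19,0.81],[-1,-0.054,-0.018,-0.215,0.94],[-1,-0.054,-0.021,-0.24,1.07],[-1,-0.054,-0.023,-0.265,1.2],[-1,-0.054,-0.025,-0.288,1.3],[-1,-0.054,-0.026,-0.303,1.4],[-1,-0.054,-0.027,-0.311,1.4575],[-1,-0.054,-0.027,-0.311,1.4575],[-1,-0.054,-0.027,-0.311,1.4575],[-1,-0.054,-0.027,-0.311,1.4575]]'
python3 - <<'E'
from h import *
for n in('top','wrist','scene'): cv2.imwrite(f'pics/b_{n}.png',env.get_image(n)[:,:,::-1])
m=env.camera_model('wrist'); print(m['origin'])
plan((.5465,-.003,.085),19)
E
```

```text
time_s: 5.05
position: [0.5467, -0.0023, 0.1999]
tool_rot: [[-0.001, -0.327, 0.945], [0.0, 0.945, 0.327], [-1.0, 0.001, -0.001]]
ft_force: [-0.1, -0.3, -0.4]
grip_width: 0.0547
[0.52053773 0.07323072 0.32962675]
at [ 0.5468 -0.0024  0.2003] bearing 19.06 delta tool [ 0.1153 -0.0005 -0.0005] yaw 0.0011 w 0.055 f [ 1.11 -0.51 -0.95] t 5.2
```

View pics/b_wrist.png

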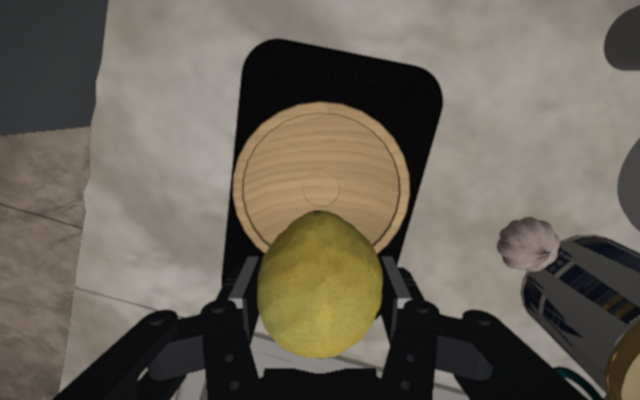

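View pics/b_top.png

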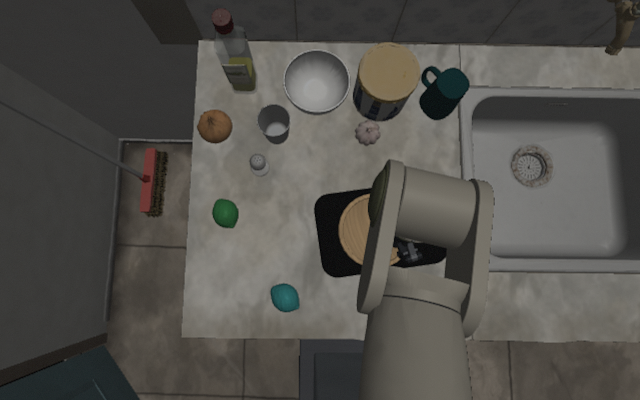

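Run:
```python
from h import *
m=env.camera_model('wrist')
print(onz(m,321,188,.029), onz(m,321,176.5,.05))
im=cv2.imread('pics/b_wrist.png'); k=cv2.inRange(cv2.cvtColor(im,cv2.COLOR_BGR2HSV),(8,50,50),(22,255,255)); z=k*0; z[95:225,225:420]=k[95:225,225:420]
c=big(z)[:,0]; c=c[c[:,1]<205]; P=np.array([onz(m,*p,.05)[:2] for p in c]).astype(np.float32); print(cv2.fitEllipse(P))
```

```text
[ 0.54749664 -0.00159002  0.029     ] [0.54211856 0.01371616 0.05      ]
((0.5473630428314209, -0.0023842640221118927), (0.16175761818885803, 0.16216044127941132), 3.021923303604126)
```

The rim fit puts the dish centre at (0.547, -0.002), directly under the tool. I lower the lemon.

```bash
python3 -m jog '[[-1,0.03,0,0,0],[-1,0.06,0,0,0],[-1,0.09,0,0,0],[-1,0.11,0,0,0],[-1,0.125,0,0,0],[-1,0.135,0,0,0],[-1,0.139,0,0,0],[-1,0.139,0,0,0],[-1,0.139,0,0,0]]'
```

```text
time_s: 6.1
position: [0.5474, -0.0029, 0.062]
tool_rot: [[0.001, -0.326, 0.946], [-0.0, 0.946, 0.326], [-1.0, -0.001, 0.001]]
ft_force: [0.3, -0.2, -0.2]
grip_width: 0.0551
```

```bash
python3 -m jog '[[-1,0.001,0,0,0],[-1,0.002,0,0,0],[-1,0.003,0,0,0],[-1,0.003,0,0,0],[-1,0.003,0,0,0]]'
```

```text
time_s: 6.6
position: [0.547, -0.0029, 0.0583]
tool_rot: [[-0.0, -0.325, 0.946], [-0.0, 0.946, 0.325], [-1.0, -0.0, -0.0]]
ft_force: [0.0, -0.2, -0.4]
grip_width: 0.0549
```

```bash
python3 -m jog '[[-1,0.001,0,0,0],[-1,0.002,0,0,0],[-1,0.002,0,0,0]]'
```

```text
time_s: 6.9
position: [0.5471, -0.0028, 0.0577]
tool_rot: [[0.001, -0.326, 0.946], [-0.0, 0.946, 0.326], [-1.0, -0.001, 0.001]]
ft_force: [-3.6, 1.2, 13.1]
grip_width: 0.0547
```

Contact (13 N). I ease up 1 mm and open.

```bash
python3 -m jog '[[-1,-0.001,0,0,0],[-1,-0.001,0,0,0],[0.4,-0.001,0,0,0],[0.5,-0.001,0,0,0],[0.6,-0.001,0,0,0],[0.8,-0.001,0,0,0],[0.9,-0.001,0,0,0],[0.9,-0.001,0,0,0],[0.9,-0.001,0,0,0]]'
python3 - <<'E'
from h import *
cv2.imwrite('pics/c_wrist.png',env.get_image('wrist')[:,:,::-1])
E
```

```text
time_s: 7.8
position: [0.547, -0.0029, 0.0573]
tool_rot: [[-0.0, -0.325, 0.946], [-0.0, 0.946, 0.325], [-1.0, -0.0, -0.0]]
ft_force: [0.5, -0.7, -0.2]
grip_width: 0.0812
```

View pics/c_wrist.png

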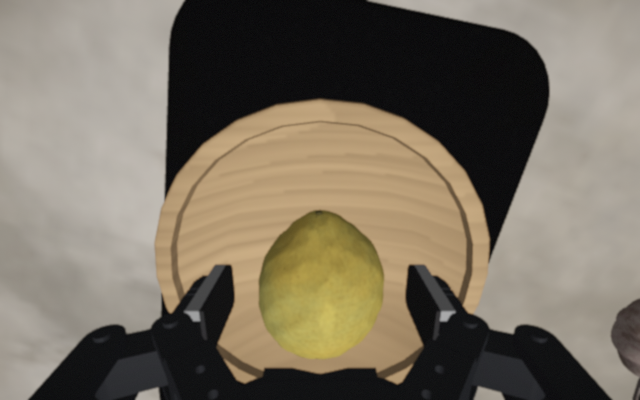

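Lemon lies centred at (321,284), free of both fingers. I rise and check.

```bash
python3 -m jog '[[0.9,-0.01,0,0,0],[0.9,-0.03,0,0,0],[1,-0.07,0,0,0],[1,-0.11,0,0,0],[1,-0.15,0,0,0],[1,-0.17,0,0,0],[1,-0.17,0,0,0],[1,-0.17,0,0,0]]'
python3 - <<'E'
from h import *
m=env.camera_model('wrist')
im=env.get_image('wrist')[:,:,::-1].copy();cv2.imwrite('pics/d_wrist.png',im)
k=cv2.inRange(cv2.cvtColor(im,cv2.COLOR_BGR2HSV),(22,90,40),(34,255,255)); c=big(k);e=cv2.fitEllipse(c);print(e,onz(m,*e[0],.058))
plan((.579,-.097,.2),109)
E
```

```text
time_s: 8.65
position: [0.5467, -0.0028, 0.2274]
tool_rot: [[0.0, -0.325, 0.946], [-0.0, 0.946, 0.325], [-1.0, -0.0, 0.0]]
ft_force: [-0.2, 0.5, 0.2]
grip_width: 0.0855
((320.3236389160156, 188.74171447753906), (55.889854431152344, 68.01078033447266), 6.515169143676758) [ 0.54682691 -0.0024513   0.058     ]
at [ 0.5465 -0.0028  0.2266] bearing 18.99 delta tool [ 0.0265 -0.0997  0.0001] yaw -1.571 w 0.0854 f [ 0.13 -0.22 -1.09] t 8.7
```

View pics/d_wrist.png

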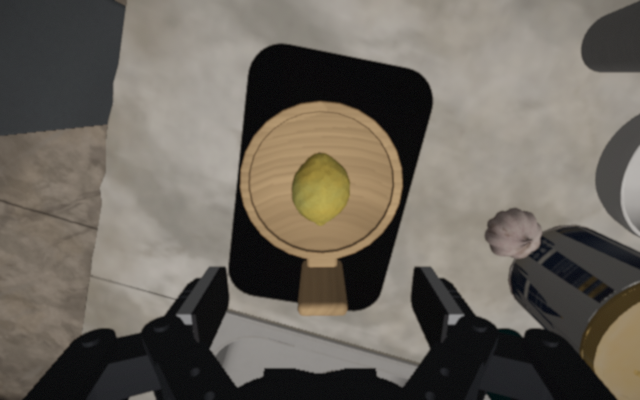

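Run:
```python
from h import *
m=env.camera_model('wrist')
im=cv2.imread('pics/d_wrist.png')
cv2.imwrite('pics/dg.png',cv2.resize(im[245:330,280:370],None,fx=7,fy=7,interpolation=2))
for u,v in((322.5,310),(298,310),(348,310)): print(onz(m,u,v,.112))
```

```text
[ 0.5803515  -0.09500499  0.112     ]
[ 0.55941502 -0.10224252  0.112     ]
[ 0.60213311 -0.08747531  0.112     ]
```

View pics/dg.png

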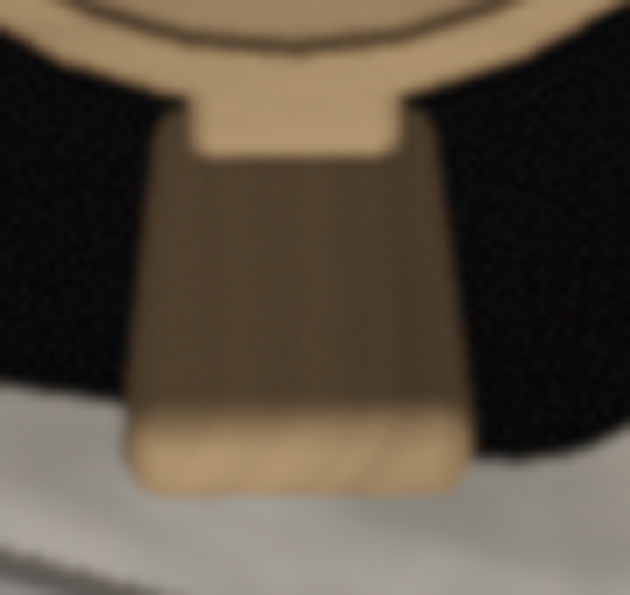

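```bash
python3 -m jog '[[1,0,-0.01,0,-0.12],[1,0,-0.02,0,-0.24],[1,0,-0.03,0,-0.36],[1,0,-0.04,0,-0.48],[1,0,-0.05,0,-0.6],[1,0,-0.06,0,-0.72],[1,0,-0.07,0,-0.84],[1,0,-0.08,0,-0.96],[1,0,-0.09,0,-1.08],[1,0,-0.1,0,-1.2],[1,0,-0.1,0,-1.32],[1,0.01,-0.1,0.0005,-1.45],[1,0.026,-0.1,0.0005,-1.571],[1,0.026,-0.1,0.0005,-1.571],[1,0.026,-0.1,0.0005,-1.571],[1,0.026,-0.1,0.0005,-1.571]]'
python3 - <<'E'
from h import *
m=env.camera_model('wrist'); im=env.get_image('wrist')[:,:,::-1].copy();cv2.imwrite('pics/e_wrist.png',im)
plan((.5797,-.0964,.083),109)
E
```

```text
time_s: 10.3
position: [0.5801, -0.0973, 0.2017]
tool_rot: [[0.0, -0.946, -0.323], [-0.0, -0.323, 0.946], [-1.0, -0.0, -0.0]]
ft_force: [-1.0, 0.1, 0.7]
grip_width: 0.0853
at [ 0.5802 -0.0973  0.2018] bearing 108.9 delta tool [0.1188 0.0002 0.0011] yaw -0.0018 w 0.0851 f [ 1.42  0.55 -0.91] t 10.35
```

View pics/e_wrist.png

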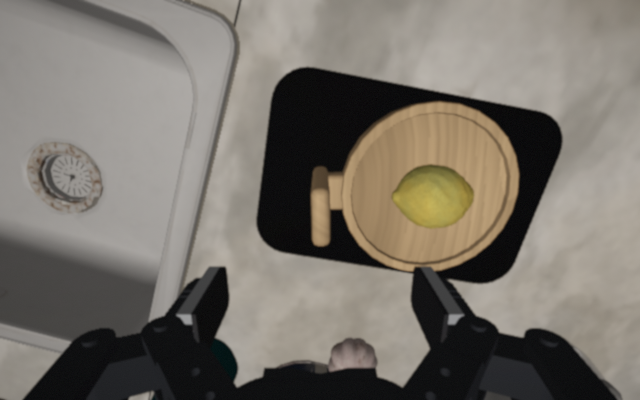

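Run:
```python
from h import *
m=env.camera_model('wrist')
im=cv2.imread('pics/e_wrist.png')
k=cv2.inRange(cv2.cvtColor(im,cv2.COLOR_BGR2HSV),(8,60,60),(22,255,255)); z=k*0; z[155:255,300:329]=k[155:255,300:329]
c=big(z); r=cv2.minAreaRect(c); print(r, onz(m,*r[0],.112))
P=np.array([onz(m,*p[0],.112)[:2] for p in c]).astype(np.float32); print(cv2.minAreaRect(P))
```

```text
((319.0, 206.5), (79.0, 18.0), 90.0) [ 0.57236689 -0.10028254  0.112     ]
((0.5735313296318054, -0.09987002611160278), (0.06046943739056587, 0.013054666109383106), 19.353452682495117)
```

Grip slab is straight between the fingers at (320,207), rows 166–246 including its near end face. I descend and clamp.

```bash
python3 -m jog '[[1,0.03,0,0,0],[1,0.06,0,0,0],[1,0.09,0,0,0],[1,0.11,0,0,0],[1,0.118,0,0,0],[1,0.118,0,0,0],[1,0.118,0,0,0],[0.2,0.118,0,0,0],[-0.2,0.118,0,0,0],[-0.4,0.118,0,0,0],[-0.5,0.118,0,0,0],[-0.6,0.118,0,0,0],[-0.7,0.118,0,0,0],[-0.8,0.118,0,0,0],[-1,0.118,0,0,0],[-1,0.118,0,0,0],[-1,0.118,0,0,0],[-1,0.118,0,0,0]]' 110
python3 - <<'E'
from h import *
im=env.get_image('wrist')[:,:,::-1].copy();cv2.imwrite('pics/f_wrist.png',im)
E
```

```text
time_s: 12.15
position: [0.5801, -0.0973, 0.0836]
tool_rot: [[0.0, -0.945, -0.326], [-0.0, -0.326, 0.945], [-1.0, -0.0, -0.0]]
ft_force: [-1.2, 0.5, 5.9]
grip_width: 0.0126
```

View pics/f_wrist.png

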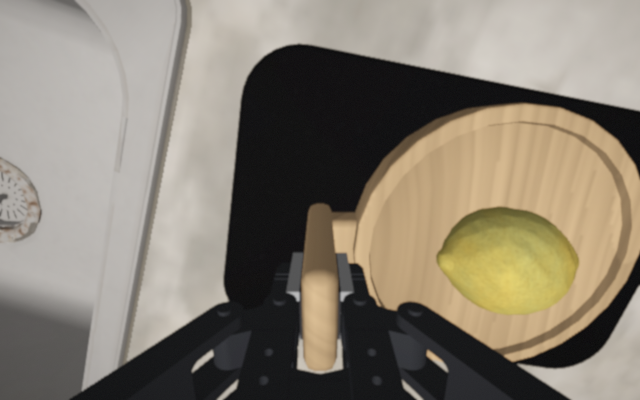

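Grip clamped at (320,300), lemon undisturbed at (510,260). I lift gently.

```bash
python3 -m jog '[[-1,-0.001,0,0,0],[-1,-0.003,0,0,0],[-1,-0.006,0,0,0],[-1,-0.01,0,0,0],[-1,-0.015,0,0,0],[-1,-0.02,0,0,0],[-1,-0.025,0,0,0],[-1,-0.03,0,0,0],[-1,-0.035,0,0,0],[-1,-0.04,0,0,0],[-1,-0.045,0,0,0],[-1,-0.05,0,0,0],[-1,-0.055,0,0,0],[-1,-0.058,0,0,0],[-1,-0.06,0,0,0],[-1,-0.06,0,0,0],[-1,-0.06,0,0,0],[-1,-0.06,0,0,0],[-1,-0.06,0,0,0],[-1,-0.06,0,0,0]]' 110
python3 - <<'E'
from h import *
for n in ('wrist','scene'): cv2.imwrite(f'pics/g_{n}.png',env.get_image(n)[:,:,::-1])
plan((.454,-.034,.143),8.8)
E
```

```text
time_s: 14.2
position: [0.58, -0.0973, 0.1432]
tool_rot: [[-0.0, -0.945, -0.326], [0.0, -0.326, 0.945], [-1.0, 0.0, 0.0]]
ft_force: [-0.6, -1.1, -2.0]
grip_width: 0.0129
at [ 0.58   -0.0972  0.1433] bearing 109.01 delta tool [0.0003 0.0985 0.1008] yaw 1.7489 w 0.0129 f [ 0.24  0.22 -1.64] t 14.3
```

View pics/g_wrist.png

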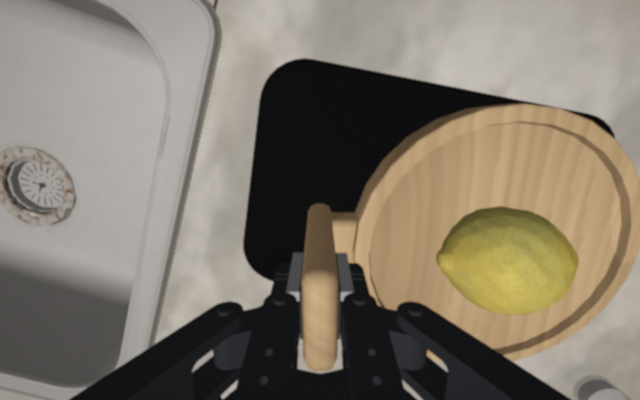

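View pics/g_scene.png

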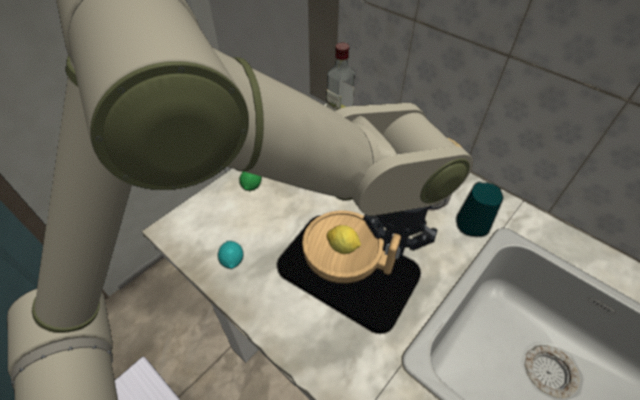

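Dish is lifted level, with lemon and grip unchanged in the wrist view: lemon (510,260), grip (320,300). I compute the quarter-turn arc about the dish centre.

Run:
```python
from h import *
p0=env.observe()['position'][:2]; b0=109.0
def pose(s):
    s=max(0,min(1,s)); s=s*s*(3-2*s)
    b=np.radians(b0+(8.8-b0)*s); c0=p0+.1*np.array([np.cos(np.radians(b0)),np.sin(np.radians(b0))])
    c=c0+(np.array([.553,-.019])-c0)*s
    return c-.1*np.array([np.cos(b),np.sin(b)]),b
for k in range(3):
    q,b=pose(k/3); Z=np.array([np.cos(b),np.sin(b)]);Y=np.array([-np.sin(b),np.cos(b)])
    print('[',end='')
    for i in range(1,21):
        r,bb=pose((20*k+i)/60); d=r-q; print(f'[-1,0,{d@Y:.4f},{d@Z:.4f},{b-bb:.3f}]',end=',')
    print(']')
```

```text
[[-1,0,0.0001,-0.0000,0.001],[-1,0,0.0006,-0.0001,0.006],[-1,0,0.0013,-0.0001,0.013],[-1,0,0.0022,-0.0002,0.022],[-1,0,0.0034,-0.0003,0.034],[-1,0,0.0049,-0.0004,0.049],[-1,0,0.0066,-0.0004,0.066],[-1,0,0.0085,-0.0005,0.085],[-1,0,0.0106,-0.0005,0.106],[-1,0,0.0129,-0.0004,0.130],[-1,0,0.0154,-0.0003,0.155],[-1,0,0.0181,-0.0001,0.182],[-1,0,0.0209,0.0001,0.211],[-1,0,0.0239,0.0005,0.241],[-1,0,0.0270,0.0010,0.273],[-1,0,0.0302,0.0016,0.307],[-1,0,0.0335,0.0024,0.342],[-1,0,0.0369,0.0033,0.378],[-1,0,0.0403,0.0044,0.415],[-1,0,0.0438,0.0056,0.453],]
[[-1,0,0.0038,-0.0003,0.039],[-1,0,0.0076,-0.0004,0.080],[-1,0,0.0115,-0.0003,0.121],[-1,0,0.0155,-0.0001,0.162],[-1,0,0.0194,0.0003,0.204],[-1,0,0.0234,0.0008,0.247],[-1,0,0.0274,0.0016,0.290],[-1,0,0.0313,0.0026,0.334],[-1,0,0.0352,0.0037,0.377],[-1,0,0.0391,0.0050,0.421],[-1,0,0.0428,0.0065,0.465],[-1,0,0.0465,0.0081,0.508],[-1,0,0.0500,0.0099,0.552],[-1,0,0.0535,0.0119,0.595],[-1,0,0.0568,0.0140,0.638],[-1,0,0.0599,0.0162,0.680],[-1,0,0.0630,0.0185,0.722],[-1,0,0.0658,0.0209,0.762],[-1,0,0.0685,0.0234,0.803],[-1,0,0.0710,0.0259,0.842],]
[[-1,0,0.0035,-0.0000,0.038],[-1,0,0.0068,0.0001,0.076],[-1,0,0.0101,0.0003,0.112],[-1,0,0.0132,0.0007,0.147],[-1,0,0.0162,0.0011,0.180],[-1,0,0.0190,0.0017,0.212],[-1,0,0.0217,0.0023,0.243],[-1,0,0.0242,0.0029,0.272],[-1,0,0.0266,0.0036,0.299],[-1,0,0.0288,0.0043,0.324],[-1,0,0.0307,0.0050,0.347],[-1,0,0.0325,0.0057,0.368],[-1,0,0.0341,0.0064,0.388],[-1,0,0.0355,0.0070,0.404],[-1,0,0.0367,0.0075,0.419],[-1,0,0.0377,0.0080,0.431],[-1,0,0.0385,0.0084,0.441],[-1,0,0.0390,0.0086,0.448],[-1,0,0.0394,0.0088,0.452],[-1,0,0.0395,0.0089,0.453],]
```

```bash
python3 -m jog '[[-1,0,0.0002,0,0.002],[-1,0,0.0006,0,0.006],[-1,0,0.0013,0,0.013],[-1,0,0.0022,0,0.022],[-1,0,0.0034,0,0.034],[-1,0,0.005,0,0.05],[-1,0,0.0066,0,0.066],[-1,0,0.0085,0,0.085],[-1,0,0.0106,0,0.106],[-1,0,0.013,0,0.13],[-1,0,0.0154,0,0.155],[-1,0,0.018,0,0.182],[-1,0,0.021,0,0.211],[-1,0,0.024,0.0005,0.241],[-1,0,0.027,0.001,0.273],[-1,0,0.03,0.0016,0.307],[-1,0,0.0335,0.0024,0.342],[-1,0,0.037,0.0033,0.378],[-1,0,0.0403,0.0044,0.415],[-1,0,0.0438,0.0056,0.453]]' 110
python3 -m jog '[[-1,0,0.0038,-0.0003,0.039],[-1,0,0.0076,-0.0004,0.08],[-1,0,0.0115,-0.0003,0.121],[-1,0,0.0155,-0.0001,0.162],[-1,0,0.0194,0.0003,0.204],[-1,0,0.0234,0.0008,0.247],[-1,0,0.0274,0.0016,0.29],[-1,0,0.0313,0.0026,0.334],[-1,0,0.0352,0.0037,0.377],[-1,0,0.039,0.005,0.421],[-1,0,0.0428,0.0065,0.465],[-1,0,0.0465,0.0081,0.508],[-1,0,0.05,0.01,0.552],[-1,0,0.0535,0.012,0.595],[-1,0,0.0568,0.014,0.638],[-1,0,0.06,0.0162,0.68],[-1,0,0.063,0.0185,0.722],[-1,0,0.0658,0.021,0.762],[-1,0,0.0685,0.0234,0.803],[-1,0,0.071,0.026,0.842]]'
python3 -m jog '[[-1,0,0.0035,0,0.038],[-1,0,0.0068,0,0.076],[-1,0,0.01,0.0003,0.112],[-1,0,0.0132,0.0007,0.147],[-1,0,0.0162,0.001,0.18],[-1,0,0.019,0.0017,0.212],[-1,0,0.0217,0.0023,0.243],[-1,0,0.0242,0.003,0.272],[-1,0,0.0266,0.0036,0.299],[-1,0,0.0288,0.0043,0.324],[-1,0,0.0307,0.005,0.347],[-1,0,0.0325,0.0057,0.368],[-1,0,0.034,0.0064,0.388],[-1,0,0.0355,0.007,0.404],[-1,0,0.0367,0.0075,0.419],[-1,0,0.0377,0.008,0.431],[-1,0,0.0385,0.0084,0.441],[-1,0,0.039,0.0086,0.448],[-1,0,0.0394,0.0088,0.452],[-1,0,0.0395,0.009,0.453]]'
python3 -m jog '[[-1,0,0,0,0],[-1,0,0,0,0],[-1,0,0,0,0],[-1,0,0,0,0],[-1,0,0,0,0]]'
python3 - <<'E'
from h import *
for n in ('wrist','scene','top'): cv2.imwrite(f'pics/k_{n}.png',env.get_image(n)[:,:,::-1])
plan((.454,-.034,.143),8.8)
E
```

```text
time_s: 16.3
position: [0.5365, -0.1063, 0.1433]
tool_rot: [[-0.0, -0.992, 0.124], [-0.0, 0.124, 0.992], [-1.0, 0.0, -0.0]]
ft_force: [-0.1, 0.4, -1.8]
grip_width: 0.0129
time_s: 18.3
position: [0.4691, -0.0717, 0.1434]
tool_rot: [[-0.0, -0.568, 0.823], [0.0, 0.823, 0.568], [-1.0, 0.0, -0.0]]
ft_force: [-0.1, 0.7, -1.4]
grip_width: 0.0127
time_s: 20.3
position: [0.4543, -0.0342, 0.1433]
tool_rot: [[-0.0, -0.154, 0.988], [0.0, 0.988, 0.154], [-1.0, 0.0, -0.0]]
ft_force: [1.0, 0.5, -3.3]
grip_width: 0.0126
time_s: 20.8
position: [0.4543, -0.0343, 0.1433]
tool_rot: [[0.0, -0.154, 0.988], [-0.0, 0.988, 0.154], [-1.0, -0.0, 0.0]]
ft_force: [0.5, -0.4, -2.3]
grip_width: 0.0132
at [ 0.4543 -0.0343  0.1433] bearing 8.85 delta tool [ 0.0003  0.0003 -0.0002] yaw 0.001 w 0.0128 f [ 0.62  0.01 -2.19] t 20.95
```

View pics/k_wrist.png

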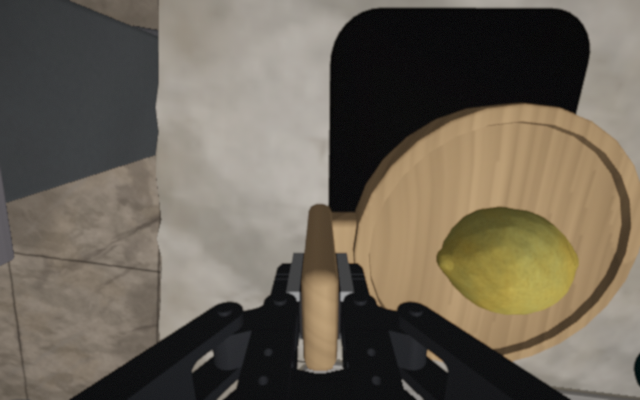

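View pics/k_scene.png

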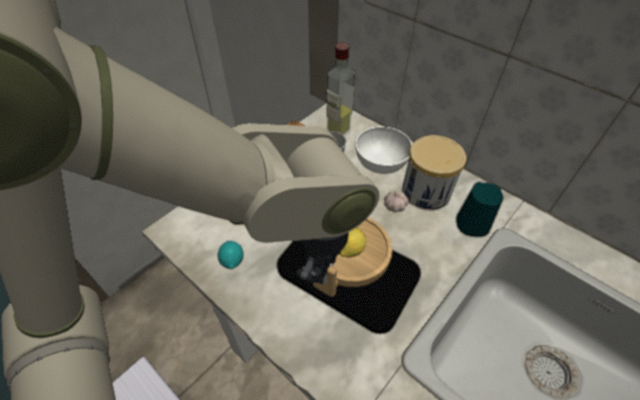

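View pics/k_top.png

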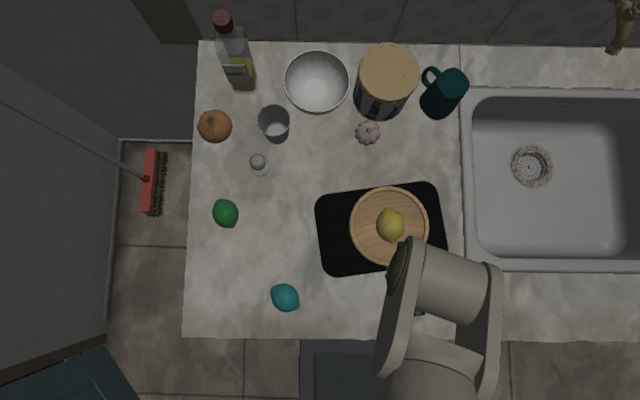

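The wrist view is unchanged: lemon (510,260), grip (320,300). The board's near edge runs parallel to the grip slab. The top view shows the dish over the middle of the board and the bystanders in place. I hand in.

Run:
```python
from h import *
print(np.abs(env.observe()['qvel']).max()); print(env.close_job())
```

```text
0.11048116848931341
the job is handed in; nothing more can be done
None
```

I laid the yellow lemon in the middle of the dish, in line with the grip, and let go of it. I then clamped the dish by its grip at 110 N and lifted it 60 mm straight up. After that I turned it about 100° clockwise about its own centre; the extra 10° made up for the dish's starting skew against the board. I handed in at about 21 s, and the hand-in gave no verdict.

- **Lemon:** after release, a ray cast placed it within about 1 mm of the dish centre. In the wrist picture it lay at the same pixels, (510,260), before the lift, after the lift and after the turn.
- **Dish:** the underside is about 82 mm above the worktop (60 mm over the board), worked out from the tool height. The bearing is 8.85° against 8.75° measured for the board, and the dish centre is over the board's middle. No tilt was visible.
- **Final state:** the gripper was still holding at a 12.8 mm opening and the arm was at rest. In the last top view, the salt shaker, steel glass and garlic were where they started.
- **Disagreements:** my first scene-camera reading of the grip's top was about 15 mm off the top camera, because I picked the wrong pixel. Wrist-camera views later agreed with the top camera to about 3 mm. The top and scene cameras disagreed by 3 to 5 mm elsewhere.

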